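# Sweep the salvaged chips into the parts tray

### The arm

A 6-joint arm with a two-finger parallel gripper is mounted at the origin on the work surface. World frame = base frame: x ahead of the robot, y to its left, z up, the work surface at z = 0. Lengths are in mm, angles in rad, forces in N, time in s.
With the tool pointing down it reaches from about 350 to 875 mm from the base axis. Payload 4.2 kg.
Tool frame: the origin (TCP) lies at the very end of the fingers, on their centre line; the grasp point (between the pads) lies 19 mm behind it; z points along the fingers, y is the line along which they close (so a half turn about z gives the same grasp; the last joint's range is limited). The gripper opens to 85 mm and grips with 20 to 120 N. Pads are 22 mm wide; open, the fingers measure 114 mm over their backs; the gripper's body (76 mm by 85 mm) begins 54 mm behind the grasp point. The pads swing forward as they close: fully open they stand 13 mm farther back than shut.
Start: joints at [-1.04, 0.385, 0.008, 0, -1.194, -0.259], TCP at [167.808, -602.03, 231.312] pointing down, gripper open.
Joint ranges: [-3.14, 3.14], [-1.21, 2.06], [-1.07, 1.41], [-3.16, 2.05], [-2.99, -0.16], [-3.1, 3.1]. Speed limits (rad/s): [2.79, 2.79, 3.14, 3.14, 3.14, 3.14].

### API

Orientations are given as a unit quaternion [x, y, z, w].
In Python, from bench import arm gives the robot as it stands.
- The arm moves only by the tool servo_tool, never from a script. Its argument "rows" is a list that holds one entry, the list of rows, each a list of 7 numbers: the finger opening in mm, from 0 to 85.4, then the shift along the tool's x, y, z in mm, then the turn, a rotation vector about the tool's x, y, z in rad. A call has 1 to 10 rows; each row is the pose to reach, as a shift and turn from the pose commanded when the call began, along the tool's axes at that moment; what a row does not reach only later rows make up. A row lasts 1/8 s, in which the tool goes at most 62.5 mm and 10.7 degrees, less where a joint would pass 70% of its speed; a pose out of reach is approached as far as the arm can. A call with a gripper value outside its range is refused whole. The fingers move at their own pace and stop on an object; the grip force is fixed at half the most. Time passes only in rows, so rows that repeat a pose let the fingers close. It gives the time, the measured TCP pose, the force, the opening and the grip force at its end, in the units of the state.
- arm.read_state(): the state, without advancing time (a new reading comes with each control period).
- arm.get_image(name): name is "scene" or "top" or "wrist"; returns the picture (400x640x3 uint8, red, green, blue); there is no depth.
- arm.camera_params(name): a dict with "intrinsics" (3x3 intrinsics, pixels), "R" (3x3) and "t" (3): a world point X has camera coordinates R X + t. Camera axes: x right, y down, z forward; pixel columns grow to the right and rows downward; lengths in mm; the calibration is good to about 2 mm. A picture is of the moment at which its call begins: read the wrist's pose just before it. camera_params takes no time and is no camera call; for the wrist camera it gives the pose at the moment of the call.
- arm.job_done(): hands the job in; it is judged then, once.
The state is a dict: "clock": time; "joints": joint angles; "joint_vel": joint speeds; "joint_efforts": joint torques, N m; "position": TCP position; "ee_rot": TCP orientation; "contact_force": force on the tool from outside, world axes, zero at the start; "wrist_torque": the same for the moment, N m; "gripper_width": finger opening in mm; "grasp_force": force on a finger pad.
Only numpy, scipy, OpenCV 4.12 (cv2) and the standard library are available. Lean on these libraries where they do the work, as an engineer would, in place of code of your own. Each camera call takes 0.05 s, during which the arm holds its last target. There are 200 camera calls.

### The job

Sweep the three black chips off the green cutting mat into the open front of the blue tray with your fingertips, pushing them along the surface without picking any of them up, until all three lie flat and right way up on the tray's floor, inside its walls. Leave the white connector, the roll of tape and the screwdriver where they are.

Things in the scene. Friction and masses are not known exactly. Their poses are not given: they have to be found in the camera images.
- mat: Green cutting mat, 200 mm (its x) by 340 mm (its y) and 3 mm thick, fixed to the table. Origin: centre of its underside, at table height (z = 0). Its +x edge is the one the tray stands against. The chips and the white connector lie on it in a row roughly along its y, with their centres about 70 mm apart (at least 54 mm) along y.
- tray: Fixed blue tray, 95 mm (its x) by 230 mm (y); walls 5 mm thick, 22 mm high on its +x, +y and -y sides; the -x side (to the robot) is fully open, 220 mm wide inside, and abuts the mat's +x edge, up to 50 mm off centre. Origin: centre of underside, z = 0; mouth at x = -47.5 mm, far wall's inside at +42.5 mm. Axes parallel to the mat's. Floor 2 mm thick: 1 mm below the mat's top, no lip.
- chip_a_center (a point): Black square chip package, 28 x 28 mm and 9 mm high, about 18 g (may be 30% lighter or 40% heavier), loose, lying flat on the green mat with any yaw. The point is its centre, 4.5 mm above its underside; z points up out of its top. All three black chips are alike; any of them may be anywhere in the row.
- chip_b_center (a point): Black square chip package, 28 x 28 mm and 9 mm high, about 18 g (may be 30% lighter or 40% heavier), loose, lying flat on the green mat with any yaw. The point is its centre, 4.5 mm above its underside; z points up out of its top. All three black chips are alike; any of them may be anywhere in the row.
- chip_c_center (a point): Black square chip package, 28 x 28 mm and 9 mm high, about 18 g (may be 30% lighter or 40% heavier), loose, lying flat on the green mat with any yaw. The point is its centre, 4.5 mm above its underside; z points up out of its top. All three black chips are alike; any of them may be anywhere in the row.
- connector_center (a point): White plastic connector block, 18 x 26 mm and 18 mm high, 25 g, loose, standing on the mat in the row of chips with any yaw. The point is its centre, 9 mm above its underside. To be left alone.
- tape_center (a point): Roll of beige tape lying flat on the table left (+y) of the mat, 64 mm across, 19 mm high, loose. The point is its centre. To be left alone.
- driver_grip (a point): Red-handled screwdriver, 200 mm long with a handle 100 mm long and 26 mm thick, lying on the table right (-y) of the mat, roughly along the mat's x with the handle towards the robot, loose. The point is in its handle, 60 mm from the handle's end. To be left alone.
Things that resemble listed ones, but are neither listed nor needed, are in the scene too. Leave any purple look-alike of the part that bears chip_a_center alone.

How it is judged (in metres and radians):
At the end, for the whole second after the job is handed in: Each black chip lies flat on the tray floor (its centre lower than 11 mm above the table, tilted less than 0.15 rad), its centre at least 13 mm past the tray's open mouth and between its walls; connector, tape and screwdriver are within 12 mm of where they began (x of chip_a_center in the frame of tray between -0.0345 and 0.0475 m and y of chip_a_center in the frame of tray between -0.115 and 0.115 m and height (world z) of each of chip_a_center, chip_b_center, chip_c_center below 0.011 m and angle between each of chip_a_center, chip_b_center, chip_c_center's own z axis and vertical below 0.15 rad and x of chip_b_center in the frame of tray between -0.0345 and 0.0475 m and y of chip_b_center in the frame of tray between -0.115 and 0.115 m and x of chip_c_center in the frame of tray between -0.0345 and 0.0475 m and y of chip_c_center in the frame of tray between -0.115 and 0.115 m and distance of each of connector_center, tape_center, driver_grip from where it was at the start of the episode below 0.012 m); the robot touches nothing.
It fails at once if a chip was lifted: its centre rose more than 25 mm above the table (height (world z) of any of chip_a_center, chip_b_center, chip_c_center above 0.025 m).
It fails at once if the white connector was moved by more than 12 mm (distance of connector_center from where it was at the start of the episode above 0.012 m).
It fails at once if the roll of tape was moved by more than 12 mm (distance of tape_center from where it was at the start of the episode above 0.012 m).
It fails at once if the screwdriver was moved by more than 12 mm (distance of driver_grip from where it was at the start of the episode above 0.012 m).
It also fails if it takes over 64 s, if anything falls off the work surface, if the arm or the gripper's body presses on something with over 40 N, if the wrist force passes 120 N, or if a joint passes its speed limit or range.

## Working session

There is one attempt and no reset: what is moved stays moved. The work goes in short steps, Python scripts to look and compute and a tool call to move; the robot and the scene stay as the last step left them, time stands still between calls to the robot, and variables do not carry over. Pictures are saved under pics/ and viewed, at most 10 in all, crops included, and the job is handed in when it is done.

Besides the shell and the picture viewer there is one more tool, called in YAML: its name, and indented under it one key for each argument. servo_tool: Moves the arm, as the interface text tells. Its arguments: {"type":"object","properties":{"rows":{"type":"array"}},"required":["rows"]}

```bash
mkdir -p pics; python3 - <<'E'
from bench import arm
import cv2
s=arm.read_state();print(s['clock'],s['position'],s['ee_rot'],s['gripper_width'])
for n in('top','scene'):
    p=arm.camera_params(n);print(n,p)
    cv2.imwrite(f'pics/{n}0.png',arm.get_image(n)[:,:,::-1])
E
```

```text
0.0 [ 167.67074312 -601.46735519  230.22271591] [-1.35418442e-01  9.90787884e-01  1.08305331e-03 -2.05220652e-04] 85.03877974196132
top {'intrinsics': array([[499.06987384,   0.        , 313.35161771],
       [  0.        , 499.06987384, 205.3938029 ],
       [  0.        ,   0.        ,   1.        ]]), 'R': array([[-0.02682637, -0.99962564, -0.00537876],
       [-0.99834925,  0.0270647 , -0.05065852],
       [ 0.05078513,  0.00401089, -0.99870155]]), 't': array([ 18.92671302, 488.8534689 , 978.20740898])}
scene {'intrinsics': array([[426.9899186 ,   0.        , 321.28269116],
       [  0.        , 426.9899186 , 198.21894194],
       [  0.        ,   0.        ,   1.        ]]), 'R': array([[-0.21356927,  0.97689026, -0.00857797],
       [ 0.67815079,  0.14192658, -0.72108831],
       [-0.70320671, -0.15981946, -0.69279006]]), 't': array([  98.66074141, -325.89351566, 1142.23643356])}
```

View pics/top0.png

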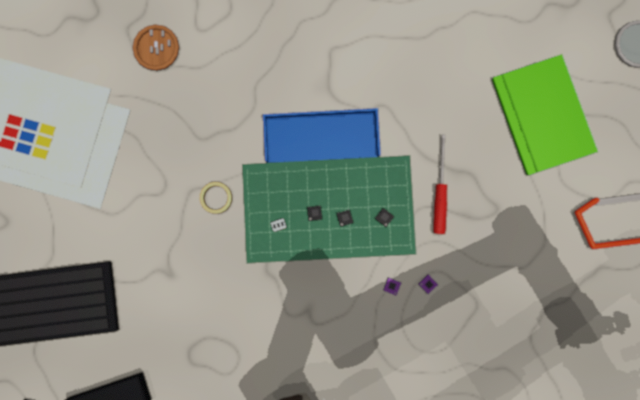

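The top view shows the tray (mouth row ~160), mat (243–415 × 157–262), connector at (278,225), black chips at about (314,213), (345,218) and (384,217), tape at (216,198), the driver at (440,200), and purple decoys at (392,286) and (428,284). I'll enlarge it next.

```bash
python3 - <<'E'
import cv2
i=cv2.imread('pics/top0.png')[100:270,230:460]
cv2.imwrite('pics/c0.png',cv2.resize(i,None,fx=3.4,fy=3.4,interpolation=cv2.INTER_CUBIC))
E
cat > h.py <<'E'
import numpy as np
from bench import arm
def ray(n,u,v,z):
    p=arm.camera_params(n);K,R,t=map(np.array,(p['intrinsics'],p['R'],p['t']))
    c=-R.T@t; d=R.T@np.linalg.inv(K)@[u,v,1]
    return (c+d*(z-c[2])/d[2])
E
```

```text
(no output)
```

View pics/c0.png

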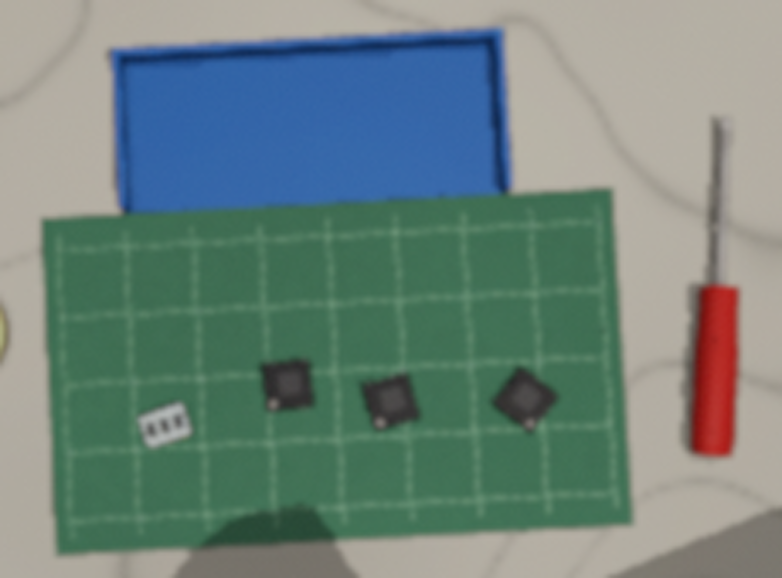

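Crop: mat corners (43,219), (611,189), (632,522), (58,553). The tray mouth runs from (122,213) to (508,192). Chip tops are at (288,385), (391,400) and (525,398), and the connector is at (164,425).

```bash
cat >> h.py <<'E'
def cr(u,v,z): return ray('top',230+(u+.5)/3.4-.5,100+(v+.5)/3.4-.5,z)
mc=[cr(*p,3) for p in((43,219),(611,189),(632,522),(58,553))]
M0=np.mean(mc,0)[:2]
ey=(mc[0]-mc[1]+mc[3]-mc[2])[:2];ey/=np.linalg.norm(ey);ex=np.array([ey[1],-ey[0]])
def mat(p): d=np.array(p)[:2]-M0; return np.round([d@ex,d@ey],1)
def world(x,y): return M0+x*ex+y*ey
E
python3 - <<'E'
from h import *
print(np.round(mc,1),np.linalg.norm(mc[0]-mc[1]),np.linalg.norm(mc[1]-mc[2]),M0,'yaw',np.arctan2(ex[1],ex[0]))
for n,p in dict(c1=(288,385,12),c2=(391,400,12),c3=(525,398,12),conn=(164,425,21),trL=(122,213,3),trR=(508,191,3),farL=(113,52,22),farR=(500,32,22)).items(): w=cr(*p);print(n,np.round(w,1),mat(w))
print('tape',mat(ray('top',216,198,10)),'drv',mat(ray('top',440,207,20)))
from scipy.spatial.transform import Rotation as R
s=arm.read_state();print(R.from_quat(s['ee_rot']).as_matrix().round(3),s['joints'])
E
```

```text
[[ 576.9  146.6    3. ]
 [ 585.4 -190.     3. ]
 [ 388.9 -195.1    3. ]
 [ 379.7  141.7    3. ]] 336.73575669746884 196.6393146078622 [482.72620537 -24.22908921] yaw 0.02634478453090659
c1 [474.3   4.2  12. ] [-7.7 28.6]
c2 [463.9 -55.7  12. ] [-19.6 -30.9]
c3 [ 463.  -133.8   12. ] [ -22.6 -109. ]
conn [452.8  76.4  21. ] [-27.3 101.4]
trL [579.2  99.7   3. ] [ 99.7 121.4]
trR [ 585.9 -129.1    3. ] [ 100.4 -107.6]
farL [671.1 101.   22. ] [191.7 120.3]
farR [ 676.6 -125.1   22. ] [ 191.1 -105.9]
tape [ 32.5 222.8] drv [  -9.6 -218.8]
[[-0.963 -0.268 -0.001]
 [-0.268  0.963  0.002]
 [ 0.     0.002 -1.   ]] [-1.04037938e+00  3.85492154e-01  6.77151544e-03 -3.98054685e-04
 -1.19400855e+00 -2.58605718e-01]
```

```bash
cat >> h.py <<'E'
from scipy.spatial.transform import Rotation as Ro
yaw=np.arctan2(ex[1],ex[0])
def plan(*wps):
    """waypoints (mat x, mat y, z, mat heading of tool -x) -> tool shifts/turn"""
    s=arm.read_state();R=Ro.from_quat(s['ee_rot']).as_matrix();p=np.array(s['position'])
    h0=np.arctan2(-R[1,0],-R[0,0])-yaw
    print('t',round(s['clock'],2),'at mat',mat(p),'z',round(p[2],1),'head',round(h0,3),'F',np.round(s['contact_force'],1),'w',round(s['gripper_width'],1))
    for x,y,z,h in wps:
        d=R.T@(np.append(world(x,y),z)-p)
        print((x,y,z,h),'->',np.round(d,1),'rz',round(-(h-h0),3))
E
python3 -c "
from h import *
plan((-68,-124,120,.32))"
```

```text
t 0.1 at mat [-330.2 -568.8] z 230.3 head 0.245 F [ 0.3 -0.1 -0.9] w 85.2
(-68, -124, 120, 0.32) -> [-362.4  367.6  111. ] rz -0.075
```

servo_tool:
  rows:
    - [[14,-36,37,0,0,0,-0.075],[14,-73,74,0,0,0,-0.075],[14,-110,110,10,0,0,-0.075],[14,-150,150,20,0,0,-0.075],[14,-190,190,40,0,0,-0.075],[14,-230,230,60,0,0,-0.075],[14,-270,270,80,0,0,-0.075],[14,-310,310,95,0,0,-0.075],[14,-345,350,111,0,0,-0.075],[14,-362,367,111,0,0,-0.075]]

```text
clock: 1.35
position: [417.8, -149.1, 119.0]
ee_rot: [-0.174, 0.985, 0.0, -0.001]
contact_force: [0.1, -0.5, -0.3]
gripper_width: 13.9
grasp_force: 0.0
```

```bash
python3 -c "
from h import *
import cv2
plan((-68,-124,25,.32),(-68,-124,6,.32))
cv2.imwrite('pics/w1.png',arm.get_image('wrist')[:,:,::-1])
plan((-68,-124,25,.32),(-68,-124,6,.32))
for n,p in dict(c1=(288,385,12),c2=(391,400,12),c3=(525,398,12)).items():
    w=cr(*p); q=arm.camera_params('wrist'); c=q['R']@w+q['t']; c=q['intrinsics']@c; print(n,c[:2]/c[2])
"
```

```text
t 1.35 at mat [ -68.2 -123.1] z 119.0 head 0.323 F [ 0.1 -0.5 -0.3] w 13.9
(-68, -124, 25, 0.32) -> [-0.2 -1.1 94. ] rz 0.003
(-68, -124, 6, 0.32) -> [ -0.2  -1.1 113. ] rz 0.003
t 1.4 at mat [ -66.4 -122.5] z 119.7 head 0.324 F [ 1.9  1.5 -0.2] w 13.8
(-68, -124, 25, 0.32) -> [ 2.  -0.9 94.7] rz 0.004
(-68, -124, 6, 0.32) -> [  2.   -0.9 113.7] rz 0.004
c1 [466.17264264 314.10229134]
c2 [406.01229079 282.19176351]
c3 [315.91721715 251.17978922]
```

View pics/w1.png

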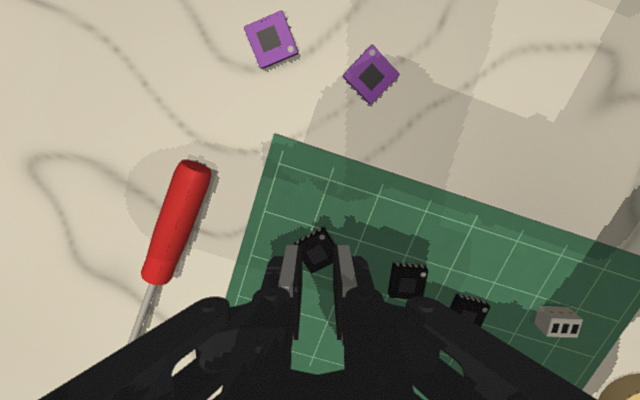

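The wrist view confirms the chips, with c3 at (318,250) against a predicted (316,251). The connector is at (560,322) and the purple decoys are off the mat. Next I descend behind c3.

servo_tool:
  rows:
    - [[14,1,-1,40,0,0,0],[14,1,-1,80,0,0,0],[14,1,-1,100,0,0,0],[14,1,-1,108,0,0,0],[14,1,-1,112,0,0,0],[14,1,-1,112,0,0,0]]

```text
clock: 2.15
position: [417.8, -152.7, 8.8]
ee_rot: [-0.173, 0.985, -0.0, 0.001]
contact_force: [0.5, 1.0, 0.1]
gripper_width: 14.2
grasp_force: 0.0
```

servo_tool:
  rows:
    - [[14,-8,0.5,1.5,0,0,0],[14,-20,1,1.5,0,0,0],[14,-32,1,1.5,0,0,0],[14,-44,1,1.5,0,0,0],[14,-56,1,1.5,0,0,0],[14,-68,1,1.5,0,0,0],[14,-80,1,1.5,0,0,0],[14,-92,1,1.5,0,0,0],[14,-100,1,1.5,0,0,0]]

```text
clock: 3.28
position: [511.9, -117.4, 6.8]
ee_rot: [-0.173, 0.985, -0.0, 0.0]
contact_force: [0.3, -0.5, 1.1]
gripper_width: 13.9
grasp_force: 0.1
```

```bash
python3 -c "
from h import *
import cv2
plan((90,-72,6,.32))
i=arm.get_image('wrist')[:,:,::-1];cv2.imwrite('pics/w2.png',i)
plan((90,-72,6,.32))
"
```

```text
t 3.27 at mat [ 26.8 -93.9] z 6.8 head 0.321 F [ 0.3 -0.5  1.1] w 13.9
(90, -72, 6, 0.32) -> [-66.9   0.8   0.8] rz 0.001
t 3.33 at mat [ 27.8 -93.7] z 6.9 head 0.321 F [0.6 0.2 0.2] w 13.8
(90, -72, 6, 0.32) -> [-65.9   1.    1. ] rz 0.001
```

View pics/w2.png

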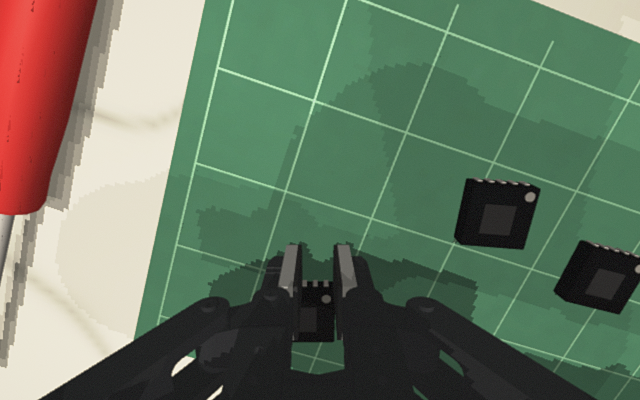

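The chip sits squarely against the two fingertips, at about (318,310), between them and the tray. I'll keep pushing, back off slightly, then lift.

servo_tool:
  rows:
    - [[14,-12,0,0.5,0,0,0],[14,-24,0,0.5,0,0,0],[14,-36,0,0.5,0,0,0],[14,-48,0,0.5,0,0,0],[14,-60,0,0.5,0,0,0],[14,-70,0,0.5,0,0,0],[14,-77,0,0.5,0,0,0],[14,-82,0,0.5,0,0,0],[14,-72,0,0,0,0,0],[14,-64,0,-30,0,0,0]]

```text
clock: 4.58
position: [568.0, -96.3, 34.8]
ee_rot: [-0.172, 0.985, 0.001, -0.003]
contact_force: [0.9, 0.4, -0.1]
gripper_width: 13.9
grasp_force: 0.0
```

```bash
python3 -c "
from h import *
h=.16;a=48
plan((-19.6-a*np.cos(h),-30.9-a*np.sin(h),80,h))
"
```

```text
t 4.58 at mat [ 83.3 -74.3] z 34.8 head 0.32 F [ 0.9  0.4 -0.1] w 13.9
(np.float64(-66.9869096020301), np.float64(-38.54727391748381), 80, 0.16) -> [131.8  81.3 -44.2] rz 0.16
```

servo_tool:
  rows:
    - [[14,10,10,-30,0,0,0.05],[14,45,30,-44,0,0,0.16],[14,85,55,-44,0,0,0.16],[14,120,75,-44,0,0,0.16],[14,131.8,81.3,-44,0,0,0.16],[14,131.8,81.3,-10,0,0,0.16],[14,131.8,81.3,15,0,0,0.16],[14,131.8,81.3,25,0,0,0.16],[14,131.8,81.3,28,0,0,0.16],[14,131.8,81.3,28,0,0,0.16]]

```text
clock: 5.82
position: [420.3, -64.2, 9.2]
ee_rot: [-0.093, 0.996, 0.0, 0.001]
contact_force: [0.8, 0.2, -0.6]
gripper_width: 14.0
grasp_force: 0.0
```

```bash
python3 -c "
from h import *
h=.16;a=48
plan((-19.6-a*np.cos(h),-30.9-a*np.sin(h),6.5,h),(108,-10,6.5,h))
"
```

```text
t 5.83 at mat [-63.5 -38.3] z 9.2 head 0.161 F [ 0.8  0.2 -0.6] w 14.0
(np.float64(-66.9869096020301), np.float64(-38.54727391748381), 6.5, 0.16) -> [3.5 0.4 2.7] rz 0.001
(108, -10, 6.5, 0.16) -> [-173.8    0.6    2.9] rz 0.001
```

servo_tool:
  rows:
    - [[14,-6,0.5,2,0,0,0],[14,-16,0.5,2,0,0,0],[14,-27,0.5,2,0,0,0],[14,-38,0.5,2,0,0,0],[14,-50,0.5,2,0,0,0],[14,-62,0.5,2,0,0,0],[14,-74,0.5,2,0,0,0],[14,-86,0.5,2,0,0,0],[14,-97,0.5,2,0,0,0],[14,-107,0.5,2,0,0,0]]

```text
clock: 7.08
position: [525.4, -43.8, 6.8]
ee_rot: [-0.093, 0.996, -0.0, -0.0]
contact_force: [-0.5, -0.7, 0.5]
gripper_width: 14.1
grasp_force: 0.1
```

```bash
python3 -c "
from h import *
import cv2
plan((106,-10,6.5,.16))
i=arm.get_image('wrist')[:,:,::-1];cv2.imwrite('pics/w3.png',i)
"
```

```text
t 7.08 at mat [ 42.2 -20.7] z 6.8 head 0.16 F [-0.5 -0.7  0.5] w 14.1
(106, -10, 6.5, 0.16) -> [-64.7   0.3   0.3] rz 0.0
```

View pics/w3.png

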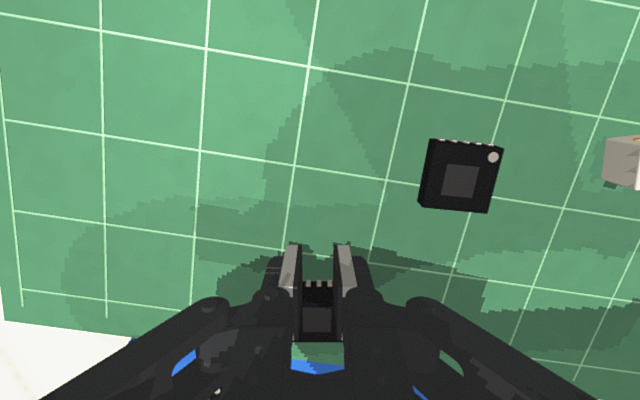

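Chip 2 is square against the fingers at (318,308), with the blue tray ahead of it. Chip 1 is untouched at (460,178) and so is the connector at (622,160).

servo_tool:
  rows:
    - [[14,-12,0,0.5,0,0,0],[14,-24,0,0.5,0,0,0],[14,-36,0,0.5,0,0,0],[14,-47,0,0.5,0,0,0],[14,-56,0,0.5,0,0,0],[14,-62,0,0.5,0,0,0],[14,-66,0,0.5,0,0,0],[14,-56,0,0,0,0,0],[14,-48,0,-30,0,0,0],[14,-40,0,-75,0,0,0]]

```text
clock: 8.38
position: [561.5, -36.9, 81.1]
ee_rot: [-0.093, 0.996, -0.0, -0.003]
contact_force: [1.0, 0.3, 0.9]
gripper_width: 13.9
grasp_force: 0.0
```

```bash
python3 -c "
from h import *
h=.12;a=50
plan((-7.7-a*np.cos(h),28.6-a*np.sin(h),80,h),(-7.7-a*np.cos(h),28.6-a*np.sin(h),6.5,h))
"
```

```text
t 8.38 at mat [ 78.4 -14.8] z 81.1 head 0.16 F [1.  0.3 0.9] w 13.9
(np.float64(-57.340431792693316), np.float64(22.614389635554033), 80, 0.12) -> [128.   58.5   1.8] rz 0.04
(np.float64(-57.340431792693316), np.float64(22.614389635554033), 6.5, 0.12) -> [127.7  58.5  75.3] rz 0.04
```

servo_tool:
  rows:
    - [[14,40,18,0,0,0,0.04],[14,85,39,0,0,0,0.04],[14,120,55,0,0,0,0.04],[14,128,58.5,0,0,0,0.04],[14,128,58.5,20,0,0,0.04],[14,128,58.5,50,0,0,0.04],[14,128,58.5,68,0,0,0.04],[14,128,58.5,74,0,0,0.04],[14,128,58.5,74,0,0,0.04]]

```text
clock: 9.5
position: [427.6, -2.8, 7.8]
ee_rot: [-0.073, 0.997, -0.0, -0.0]
contact_force: [-0.1, -0.2, 1.3]
gripper_width: 13.9
grasp_force: 0.0
```

```bash
python3 -c "
from h import *
h=.12
plan((-57.3,22.6,6.5,h),(106,42.2,6.5,h))
"
```

```text
t 9.5 at mat [-54.5  22.8] z 7.8 head 0.12 F [-0.1 -0.2  1.3] w 13.9
(-57.3, 22.6, 6.5, 0.12) -> [2.8 0.1 1.3] rz 0.0
(106, 42.2, 6.5, 0.12) -> [-1.617e+02 -1.000e-01  1.300e+00] rz 0.0
```

servo_tool:
  rows:
    - [[14,-8,0,1,0,0,0],[14,-18,0,1,0,0,0],[14,-29,0,1,0,0,0],[14,-41,0,1,0,0,0],[14,-53,0,1,0,0,0],[14,-65,0,1,0,0,0],[14,-77,0,1,0,0,0],[14,-89,0,1,0,0,0],[14,-100,0,1,0,0,0],[14,-110,0,1,0,0,0]]

```text
clock: 10.75
position: [536.9, 13.4, 6.8]
ee_rot: [-0.073, 0.997, 0.0, -0.0]
contact_force: [0.1, -0.2, 0.4]
gripper_width: 13.9
grasp_force: 0.1
```

```bash
python3 -c "
from h import *
import cv2
plan((106,42.2,6.5,.12))
i=arm.get_image('wrist')[:,:,::-1];cv2.imwrite('pics/w4.png',i)
"
```

```text
t 10.75 at mat [55.2 36.2] z 6.8 head 0.12 F [ 0.1 -0.2  0.4] w 13.9
(106, 42.2, 6.5, 0.12) -> [-51.2  -0.2   0.3] rz 0.0
```

View pics/w4.png

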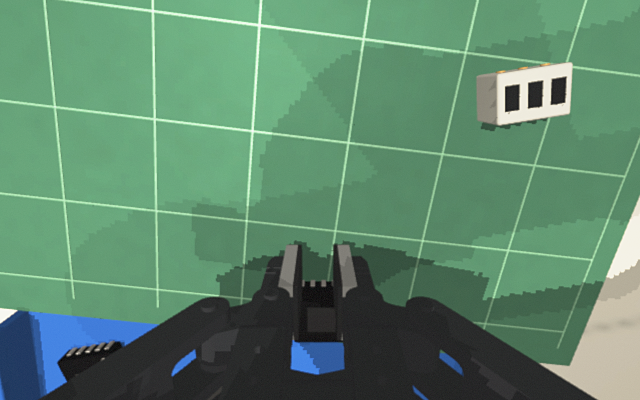

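Chip 1 is in front of the fingers at (318,308). One of the earlier chips is in the tray at (88,355), and the connector at (525,92) hasn't moved. I'll finish the push and move well back, so the top view is clear.

servo_tool:
  rows:
    - [[14,-12,0,0.5,0,0,0],[14,-24,0,0.5,0,0,0],[14,-35,0,0.5,0,0,0],[14,-44,0,0.5,0,0,0],[14,-50,0,0.5,0,0,0],[14,-54,0,0.5,0,0,0],[14,-44,0,0,0,0,0],[14,-38,0,-40,0,0,0],[14,0,0,-90,0,0,0],[14,40,0,-130,0,0,0]]

```text
clock: 12.05
position: [495.1, 7.2, 138.1]
ee_rot: [-0.073, 0.997, 0.0, 0.0]
contact_force: [0.7, -0.6, 0.6]
gripper_width: 14.3
grasp_force: 0.0
```

servo_tool:
  rows:
    - [[14,30,-30,-40,0,0,0],[14,50,-80,-80,0,0,0],[14,70,-130,-80,0,0,0],[14,70,-190,-80,0,0,0],[14,70,-250,-80,0,0,0],[14,70,-300,-80,0,0,0],[14,70,-300,-80,0,0,0]]

```text
clock: 12.92
position: [470.1, -301.9, 215.7]
ee_rot: [-0.071, 0.997, 0.0, -0.001]
contact_force: [-0.7, -0.8, -0.6]
gripper_width: 14.1
grasp_force: 0.0
```

```bash
python3 -c "
from h import *
import cv2
plan()
i=arm.get_image('top')[:,:,::-1][100:270,200:460]
cv2.imwrite('pics/t5.png',cv2.resize(i,None,fx=3,fy=3,interpolation=cv2.INTER_CUBIC))
"
```

```text
t 12.93 at mat [ -19.9 -277.2] z 215.7 head 0.116 F [-0.7 -0.8 -0.6] w 14.1
```

View pics/t5.png

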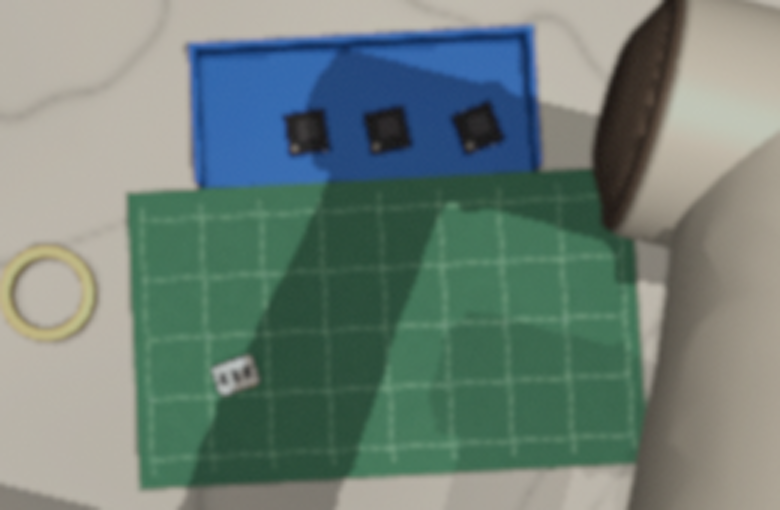

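The three chips lie flat in the tray at crop (307,132), (387,130) and (478,127), about 30 mm past the mouth. The connector (236,374) and tape (48,293) are where they started. I'm handing the job in.

```bash
python3 -c "
from bench import arm
print(arm.job_done())"
```

```text
the job is handed in; nothing more can be done
None
```

I swept all three black chips into the blue tray, where they lie flat about 30 mm past its mouth, and handed the job in at about 13 s; the connector and tape stayed put, and the screwdriver was never approached, though the arm hid it in the final picture.

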